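# Pack the hob-side rail basket and stand the pot-rest tiles in it

## Robot

A 7-joint arm with a two-finger parallel gripper is mounted at the origin on the work surface. World frame = base frame: x ahead of the robot, y to its left, z up, the work surface at z = 0. Lengths are in mm, angles in rad, forces in N, time in s.
With the tool pointing down it reaches from about 425 to 950 mm from the base axis. Payload 16.7 kg.
Tool frame: the origin (TCP) lies at the very end of the fingers, on their centre line; the grasp point (between the pads) lies 19 mm behind it; z points along the fingers, y is the direction in which the jaws open and shut (so a half turn about z gives the same grasp; the last joint's range is limited). The gripper opens to 94 mm and grips with 3 to 60 N. Pads are 16 mm wide; open, the fingers measure 119 mm over their backs; the gripper's body (75 mm by 177 mm) begins 78 mm behind the grasp point.
Start: joints at [-1.252, 0.426, 0.074, 1.606, -0.034, 1.111, -0.067], TCP at [304.973, 602.134, 205.467] pointing down, gripper open.
Joint ranges: [-2.85, 2.85], [-0.5, 2.14], [-1.23, 1.37], [0.21, 2.46], [-1.02, 4.16], [0.16, 2.05], [-2.73, 2.73]. Speed limits (rad/s): [1.89, 1.89, 2.39, 2.39, 3.01, 3.01, 3.01].

## Interface

Orientations are given as a rotation vector (axis times angle).
In Python, from plant import bot, eyes gives the robot as it stands. Calls block until the motion is done:
- bot.move_to(position, orientation): joint-space move of the TCP to a pose.
- bot.line_to(position, frame=None, max_speed=150, force_limit=None): straight line of the TCP; frame=None keeps the orientation; max_speed is the mean speed in mm/s. With force_limit (N) it stops when the force on the tool has changed by that much, and returns True; else False.
- bot.move_j(angles): joint-space move.
- bot.move_gripper(opening): finger opening in mm; the grip force is fixed at half the most; returns when the fingers have stopped.
- bot.wait(seconds).
- bot.solve_ik(position, orientation): joint angles nearest the present ones, or None.
- bot.observe(): the state.
- eyes.capture(name): name is "scene" or "top"; returns (picture, depth): 400x640x3 uint8, blue, green, red; 400x640 float32, mm along the optical axis (not along the pixel's ray), 0 where there is no reading.
- eyes.camera_model(name): a dict with "fx", "fy", "cx", "cy" (pixels), "k1" (the pictures are not rectified: a ray, as slopes to the right and down, at radius r is drawn at 1 + k1 r^2 times it, then the intrinsics apply), "extrinsics" (4x4, takes a point from world to camera coordinates). Camera axes: x right, y down, z forward; pixel columns grow to the right and rows downward; lengths in mm; the calibration is good to about 2 mm. A picture is of the moment at which its call begins. camera_model takes no time and is no camera call.
A pose or a line that the arm cannot do raises bot.PlanningError and nothing moves.
- bot.finish_job(): hands the job in, once; it reports no verdict.
The state is a dict: "t": time; "joint_pos": joint angles; "joint_velocities": joint speeds; "tau": joint torques, N m; "position": TCP position; "tcp_rot": TCP orientation; "contact_force": force on the tool from outside, world axes, zero at the start; "wrist_torque": the same for the moment, N m; "finger_gap": finger opening in mm.
Only numpy, scipy, OpenCV 4.12 (cv2) and the standard library are available. Lean on these libraries where they do the work, as an engineer would, in place of code of your own. Each camera call takes 0.05 s, during which the arm holds its last target.

## Task

Pack every jar, tin, grinder and canister that is on the counter into the steel basket, each standing upright on the basket floor, close together so that two tiles still fit in along one long wall. When they are all in, take the two pot-rest tiles from the easel and stand both upright on their short thin edges in the basket. Set the glass jars and the tiles down without dropping them, and leave the garlic press, scoop and oil bottle where they are.

Things in the scene. Friction and masses are not known exactly. Their poses are not given: they have to be found in the camera images.
- basket: Open stainless basket, fixed on the counter. Outside 152 (x) x 196 (y) x 70 mm high (z), walls and floor 4 mm: inside 144 x 188 mm, 66 mm deep. Origin: centre of its underside, on the counter. It just holds two rows of three things along y (about 61 mm apart both ways) with a slot of about 20 mm left along one long wall for both tiles side by side. Two small hooks hang outside the +x wall.
- jar_white: Clear glass jar with a white flip-top lid: round, 58 mm diameter, shoulder 80 mm high, then a round white grip on the lid 26 mm diameter and 38 mm tall (118 mm overall); about 0.26 kg. Rounded lower edge. Origin: centre of its underside; z up. May be absent from a run.
- jar_orange: As jar_white (58 mm diameter, shoulder at 80 mm, grip 26 mm diameter, 118 mm overall), with an orange lid; about 0.26 kg. Rounded lower edge. Origin: centre of its underside; z up. May be absent from a run.
- tin_red: Square red spice tin 56 x 56 mm, shoulder 78 mm high, with a square dark wooden grip 26 x 26 x 38 mm on its lid, faces parallel to the tin's (116 mm overall); about 0.22 kg. Rounded lower edge. Origin: centre of its underside; z up. May be absent from a run.
- tin_green: As tin_red (56 x 56 mm, shoulder at 78 mm, grip 26 x 26 mm, 116 mm overall), green; about 0.22 kg. Rounded lower edge. Origin: centre of its underside; z up. May be absent from a run.
- grinder: Blue plastic grinder: round, 56 mm diameter, shoulder 85 mm high, twist head 29 mm diameter and 38 mm tall (123 mm, with a small steel cap 128 mm overall); about 0.24 kg. Rounded lower edge. Origin: centre of its underside; z up. May be absent from a run.
- canister: Round walnut canister 58 mm diameter, shoulder 78 mm high, with a round steel grip 26 mm diameter, 38 mm tall (116 mm overall); about 0.24 kg. Rounded lower edge. Origin: centre of its underside; z up. May be absent from a run.
- easel: Low wooden easel, fixed, 210 mm wide (y). Both tiles lean on it side by side, middles 100 mm apart, tops 35 degrees from vertical towards its -x (roughly the robot). Origin: on the counter under the ledge; tiles stand on the ledge 26 mm above it, behind a 10 mm lip. The back rest, on their -x face, reaches 76 mm up; above that both faces are free.
- tile_blue: Flat glazed pot-rest tile, blue with white stripes: 14 mm thick (its x), 88 mm wide (its y), 150 mm long (its z); about 0.32 kg. Origin: middle of the short thin edge on which it stands on the easel; z runs up the tile to its free top edge. Drawn off upwards along z.
- tile_terracotta: As tile_blue (14 x 88 x 150 mm, same axes), terracotta with white stripes; about 0.32 kg.
- tile_blue_center (a point): Middle of the blue tile, 75 mm up its z from its origin.
- tile_terracotta_center (a point): Middle of the terracotta tile, 75 mm up its z from its origin.
- garlic_press: Bystander: folded aluminium garlic press lying on the counter, about 175 x 30 x 22 mm. Leave alone.
- scoop: Bystander: small walnut scoop lying on the counter, about 140 x 45 x 25 mm. Leave alone.
- oil_bottle: Bystander: green glass oil bottle, 64 mm diameter, 200 mm high, standing on the counter. Leave alone.
Things that resemble listed ones, but are neither listed nor needed, are in the scene too. What is shaped like the jar_white but purple is not meant. Leave any purple look-alike of the canister alone.

How it is judged (in metres and radians):
On the way, in this order (a step that is already met when the one before it is completed fails the run):
1. every jar, tin, grinder and canister present stands upright on the basket floor, neither tile being in the basket yet (x of jar_white in the frame of basket between -0.055 and 0.055 m and y of jar_white in the frame of basket between -0.075 and 0.075 m and z of each of jar_white, jar_orange, tin_red, tin_green, grinder, canister in the frame of basket below 0.01 m and angle between each of jar_white, jar_orange, tin_red, tin_green, grinder, canister's own z axis and vertical below 0.12 rad and x of jar_orange in the frame of basket between -0.055 and 0.055 m and y of jar_orange in the frame of basket between -0.075 and 0.075 m and x of tin_red in the frame of basket between -0.055 and 0.055 m and y of tin_red in the frame of basket between -0.075 and 0.075 m and x of tin_green in the frame of basket between -0.055 and 0.055 m and y of tin_green in the frame of basket between -0.075 and 0.075 m and x of grinder in the frame of basket between -0.055 and 0.055 m and y of grinder in the frame of basket between -0.075 and 0.075 m and x of canister in the frame of basket between -0.055 and 0.055 m and y of canister in the frame of basket between -0.075 and 0.075 m and not (x of tile_blue_center in the frame of basket between -0.074 and 0.074 m and y of tile_blue_center in the frame of basket between -0.075 and 0.075 m and z of tile_blue_center in the frame of basket between 0.07 and 0.086 m and (angle between tile_blue's own z axis and vertical below 0.2 rad or angle between tile_blue's own z axis and vertical above 2.94 rad)) and not (x of tile_terracotta_center in the frame of basket between -0.074 and 0.074 m and y of tile_terracotta_center in the frame of basket between -0.075 and 0.075 m and z of tile_terracotta_center in the frame of basket between 0.07 and 0.086 m and (angle between tile_terracotta's own z axis and vertical below 0.2 rad or angle between tile_terracotta's own z axis and vertical above 2.94 rad))), for 0.2 s.
2. both tiles stand upright on a short edge in the basket (x of tile_blue_center in the frame of basket between -0.074 and 0.074 m and y of tile_blue_center in the frame of basket between -0.075 and 0.075 m and z of tile_blue_center in the frame of basket between 0.07 and 0.086 m and (angle between tile_blue's own z axis and vertical below 0.2 rad or angle between tile_blue's own z axis and vertical above 2.94 rad) and x of tile_terracotta_center in the frame of basket between -0.074 and 0.074 m and y of tile_terracotta_center in the frame of basket between -0.075 and 0.075 m and z of tile_terracotta_center in the frame of basket between 0.07 and 0.086 m and (angle between tile_terracotta's own z axis and vertical below 0.2 rad or angle between tile_terracotta's own z axis and vertical above 2.94 rad)), for 0.2 s.
At the end, for the whole second after the job is handed in: Everything present that is to be packed stands inside the basket on its floor (underside less than 6 mm above it, tilted less than 0.12 rad); both tiles stand on a short edge on the basket floor, inside it, within 0.2 rad of upright; all at rest (all of step 2 and x of jar_white in the frame of basket between -0.055 and 0.055 m and y of jar_white in the frame of basket between -0.075 and 0.075 m and z of each of jar_white, jar_orange, tin_red, tin_green, grinder, canister in the frame of basket below 0.01 m and angle between each of jar_white, jar_orange, tin_red, tin_green, grinder, canister's own z axis and vertical below 0.12 rad and x of jar_orange in the frame of basket between -0.055 and 0.055 m and y of jar_orange in the frame of basket between -0.075 and 0.075 m and x of tin_red in the frame of basket between -0.055 and 0.055 m and y of tin_red in the frame of basket between -0.075 and 0.075 m and x of tin_green in the frame of basket between -0.055 and 0.055 m and y of tin_green in the frame of basket between -0.075 and 0.075 m and x of grinder in the frame of basket between -0.055 and 0.055 m and y of grinder in the frame of basket between -0.075 and 0.075 m and x of canister in the frame of basket between -0.055 and 0.055 m and y of canister in the frame of basket between -0.075 and 0.075 m and linear speed of each of jar_white, jar_orange, tin_red, tin_green, grinder, canister, tile_blue, tile_terracotta below 0.02 m/s); the robot touches nothing.
It fails at once if the garlic press, scoop or oil bottle is pushed more than 3 cm away (distance of any of garlic_press, scoop, oil_bottle from where it was at the start of the episode above 0.03 m).
It fails at once if a glass jar or a tile is dropped (falls freely at more than 0.9 m/s) ((linear speed of jar_white above 0.9 m/s and contact force between jar_white and the fingers below 0.1 N and height (world z) of jar_white above 0.02 m) or (linear speed of jar_orange above 0.9 m/s and contact force between jar_orange and the fingers below 0.1 N and height (world z) of jar_orange above 0.02 m) or (linear speed of tile_blue above 0.9 m/s and contact force between tile_blue and the fingers below 0.1 N and height (world z) of tile_blue_center above 0.02 m) or (linear speed of tile_terracotta above 0.9 m/s and contact force between tile_terracotta and the fingers below 0.1 N and height (world z) of tile_terracotta_center above 0.02 m)).
Of jar_white, jar_orange, tin_red, tin_green, grinder, canister only 4 to 6 are there at a start; the rules pass over those that are not, and their reading is None.
At some moment in a run one of jar_white, jar_orange, tin_red, tin_green, grinder, canister may be knocked a few centimetres aside while the robot is not near it.
It also fails if it takes over 210 s, if anything falls off the work surface, if the arm or the gripper's body presses on something with over 40 N, if the wrist force passes 120 N, or if a joint passes its speed limit or range.

## Working session

There is one attempt and no reset: what is moved stays moved. The work goes in short steps, each a Python script; the robot and the scene stay as the last script left them, time stands still between calls to the robot, and variables do not carry over. Pictures are saved under pics/ and viewed, and the job is handed in when it is done.

```bash
ls; mkdir -p pics; python3 - <<'E'
from plant import bot, eyes
import cv2,numpy as np
o=bot.observe(); print(o)
for n in("scene","top"):
    p,d=eyes.capture(n); cv2.imwrite(f"pics/{n}0.png",p); np.save(f"pics/{n}0.npy",d)
    print(n,eyes.camera_model(n))
E
```

```text
pics
{'t': 0.0, 'joint_pos': array([-1.25150635,  0.42674637,  0.07383616,  1.60656436, -0.03409128,
        1.11081956, -0.06708281]), 'joint_velocities': array([-0.0013197 , -0.00015332,  0.00036716, -0.00140987,  0.00126615,
       -0.00011106,  0.00171162]), 'tau': array([-3.20150066e-04, -9.35815287e+01,  3.66702028e+00, -4.54166436e+01,
       -4.87950118e-02,  2.02529185e-02,  1.53080973e-04]), 'position': array([304.79838475, 601.78876902, 204.78442533]), 'tcp_rot': array([-7.29595883e-01, -3.05549045e+00,  1.98328209e-03]), 'contact_force': array([-0.54365184, -1.07050646, -0.7239144 ]), 'wrist_torque': array([ 0.02478698,  0.02794032, -0.05639973]), 'finger_gap': 93.81821631385259}
scene {'fx': 491.4697250029665, 'fy': 491.4697250029665, 'cx': 317.8570167455336, 'cy': 200.8051382513505, 'k1': 0.010945579938458946, 'extrinsics': array([[-6.67207844e-01,  7.44636287e-01, -1.87214687e-02,
         4.40028117e+02],
       [ 5.34901436e-01,  4.61487473e-01, -7.07749791e-01,
        -2.24827278e+02],
       [-5.18376453e-01, -4.82230353e-01, -7.06215081e-01,
         1.62654145e+03],
       [ 0.00000000e+00,  0.00000000e+00,  0.00000000e+00,
         1.00000000e+00]])}
top {'fx': 369.79461201792, 'fy': 369.79461201792, 'cx': 316.78439746222637, 'cy': 198.80874408890008, 'k1': -0.03979282320990179, 'extrinsics': array([[ 1.64740973e-02, -9.99860928e-01,  2.59405452e-03,
        -6.55345213e+01],
       [-9.95905988e-01, -1.66394490e-02, -8.88503923e-02,
         5.89534584e+02],
       [ 8.88811993e-02, -1.11970442e-03, -9.96041605e-01,
         1.18314289e+03],
       [ 0.00000000e+00,  0.00000000e+00,  0.00000000e+00,
         1.00000000e+00]])}
```

View pics/scene0.png

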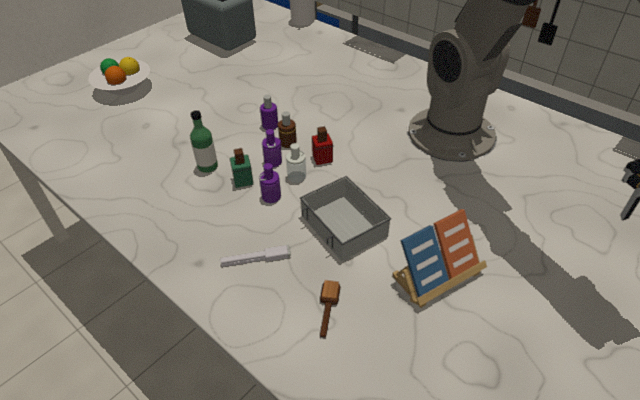

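View pics/top0.png

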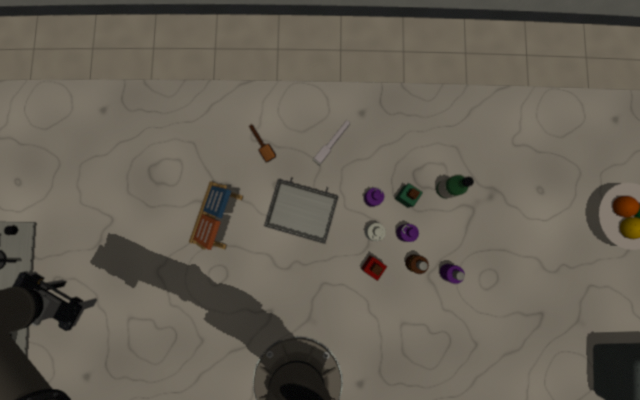

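```bash
cat > h.py <<'E'
import cv2,numpy as np
from plant import bot,eyes
def cloud(n,d):
    c=eyes.camera_model(n); h,w=d.shape
    K=np.array([[c['fx'],0,c['cx']],[0,c['fy'],c['cy']],[0,0,1]]); D=np.array([c['k1'],0,0,0,0.])
    u,v=np.meshgrid(np.arange(w),np.arange(h))
    pts=np.stack([u,v],-1).reshape(-1,1,2).astype(np.float64)
    n_=cv2.undistortPoints(pts,K,D).reshape(h,w,2)
    P=np.dstack([n_[...,0]*d,n_[...,1]*d,d]); E=c['extrinsics']
    W=(P-E[:3,3])@E[:3,:3]
    W[d<=0]=np.nan
    return W
def proj(n,X):
    c=eyes.camera_model(n);E=c['extrinsics']
    K=np.array([[c['fx'],0,c['cx']],[0,c['fy'],c['cy']],[0,0,1]]); D=np.array([c['k1'],0,0,0,0.])
    return cv2.projectPoints(np.atleast_2d(X).astype(float),cv2.Rodrigues(E[:3,:3])[0],E[:3,3],K,D)[0][:,0]
def crop(img,u0,v0,u1,v1,name,s=5):
    cv2.imwrite(f'pics/{name}.png',cv2.resize(img[v0:v1,u0:u1],None,fx=s,fy=s,interpolation=cv2.INTER_CUBIC))
E
python3 - <<'E'
from h import *
s=cv2.imread('pics/scene0.png');t=cv2.imread('pics/top0.png')
crop(s,180,90,340,210,'c1',5);crop(t,350,170,480,290,'c2',5);crop(t,180,165,350,265,'c3',4)
for n in('scene','top'):
    W=cloud(n,np.load(f'pics/{n}0.npy'))
    m=(W[...,2]>10)&(W[...,2]<400)&(W[...,0]>350)&(W[...,0]<900)&(abs(W[...,1])<500)
    k,l,st,c=cv2.connectedComponentsWithStats(m.astype(np.uint8))
    for i in range(1,k):
        if st[i,4]>15:
            w=W[l==i]; print(n,c[i].round(),st[i,4],np.median(w,0).round(),w[:,2].max().round())
    f=(W[...,0]>400)&(W[...,0]<800)&(abs(W[...,1])<400)&(abs(W[...,2])<12); print('floor',np.median(W[f][:,2]),W[f][:,2].std())
E
```

```text
scene [278. 151.] 2708 [ 495. -320.   69.] 125.0
scene [202. 144.] 1059 [ 647. -465.  103.] 204.0
scene [322. 146.] 621 [ 388. -224.   69.] 120.0
scene [241. 168.] 642 [ 617. -335.   73.] 120.0
scene [345. 215.] 2931 [548.   2.  47.] 79.0
scene [439. 257.] 5167 [545. 276.  83.] 155.0
scene [258. 255.] 620 [776. -90.  21.] 29.0
scene [328. 301.] 644 [763. 130.  21.] 31.0
floor 0.7266180840363735 2.522324461080676
top [329. 144.] 351 [765. -87.  21.] 29.0
top [263. 147.] 315 [754. 122.  22.] 31.0
top [454. 185.] 611 [ 629. -469.  129.] 205.0
top [298. 207.] 725 [578.  11.  69.] 79.0
top [211. 216.] 1665 [527. 270.  83.] 155.0
top [408. 195.] 414 [ 602. -342.   78.] 121.0
top [373. 196.] 311 [ 594. -231.   80.] 123.0
top [375. 231.] 314 [ 488. -235.   80.] 123.0
top [407. 232.] 342 [ 486. -336.   80.] 122.0
top [373. 267.] 361 [ 379. -230.   79.] 120.0
top [417. 264.] 364 [ 391. -367.   78.] 120.0
top [451. 271.] 259 [ 367. -476.   78.] 120.0
floor 0.13006435039918207 2.8148080199756493
```

View pics/c1.png

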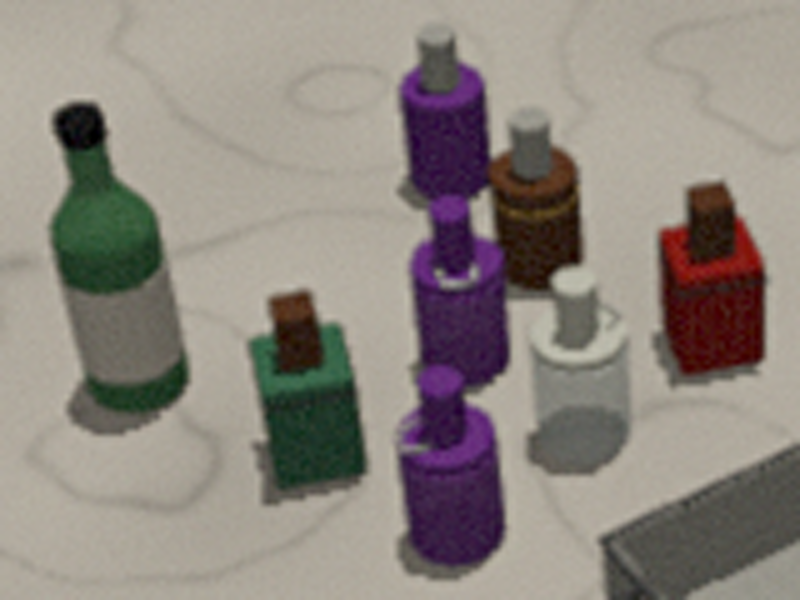

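View pics/c2.png

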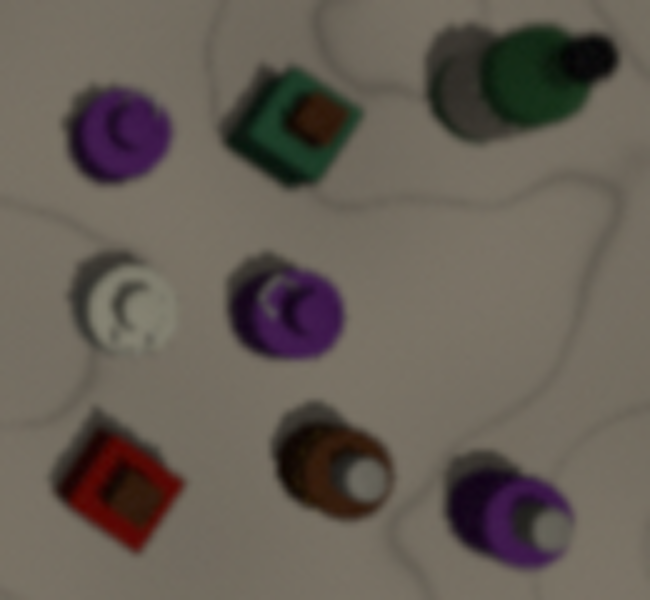

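View pics/c3.png

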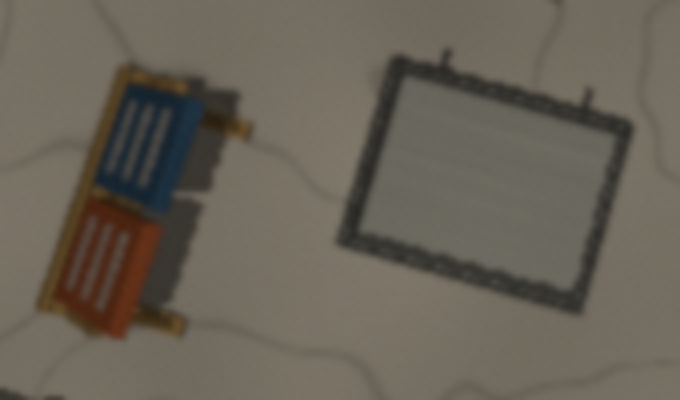

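```bash
cat >> h.py <<'E'
H={'jar_white':118,'tin_red':116,'tin_green':116,'canister':116}
SH={'jar_white':80,'tin_red':78,'tin_green':78,'canister':78}
def locate(guess,h,rad=45,imgs=None,n_avg=1):
    """grip centre estimate per camera; guess xy"""
    out={}
    for n in('top','scene'):
        if imgs: d=imgs[n]
        else: p,d=eyes.capture(n)
        W=cloud(n,d)
        near=np.hypot(W[...,0]-guess[0],W[...,1]-guess[1])<rad
        m=near&(W[...,2]>h-24)&(W[...,2]<h+12)
        k,l,st,c=cv2.connectedComponentsWithStats(m.astype(np.uint8))
        if k<2: out[n]=None;continue
        i=1+np.argmax(st[1:,4])
        uv=np.argwhere(l==i)[:,::-1]
        # model fit: compare silhouette centroid with that predicted for a cylinder grip
        x=np.array(guess,float)
        cen=uv.mean(0)
        a=np.linspace(0,2*np.pi,24,endpoint=False)
        for _ in range(6):
            def pc(x):
                P=np.array([[x[0]+13*np.cos(t),x[1]+13*np.sin(t),z] for t in a for z in(h-24,h)])
                q=proj(n,P); hull=cv2.convexHull(q.astype(np.float32))
                M=cv2.moments(hull); return np.array([M['m10'],M['m01']])/M['m00']
            f=pc(x)-cen
            J=np.array([(pc(x+e)-pc(x)) for e in np.eye(2)]).T
            x=x-np.linalg.solve(J,f)
        out[n]=(x,int(st[i,4]))
    return out
E
python3 - <<'E'
from h import *
I={n:np.load(f'pics/{n}0.npy') for n in('top','scene')}
for k,g in dict(jar_white=(488,-235),tin_red=(379,-230),tin_green=(602,-342),canister=(391,-367)).items():
    print(k,locate(g,H[k],imgs=I))
# tin yaw from top shoulders
for k,g in dict(tin_red=(379,-230),tin_green=(602,-342)).items():
    for n in I:
        W=cloud(n,I[n]); m=(np.hypot(W[...,0]-g[0],W[...,1]-g[1])<45)&(W[...,2]>70)&(W[...,2]<130)
        r=cv2.minAreaRect(W[m][:,:2].astype(np.float32)); print(k,n,r)
# basket rim
for n in I:
    W=cloud(n,I[n]); m=(abs(W[...,0]-555)<140)&(abs(W[...,1]-5)<140)&(W[...,2]>62)&(W[...,2]<80)
    p=W[m][:,:2].astype(np.float32)
    print(n,len(p),cv2.minAreaRect(p),np.median(W[m][:,2]))
    f=(abs(W[...,0]-555)<140)&(abs(W[...,1]-5)<140)&(W[...,2]>62)&(W[...,2]<80)
E
```

```text
jar_white {'top': (array([ 486.96392085, -241.60354754]), 67), 'scene': (array([ 488.50246854, -241.37373622]), 97)}
tin_red {'top': (array([ 374.07441525, -237.98340737]), 87), 'scene': (array([ 375.30606816, -237.65587474]), 105)}
tin_green {'top': (array([ 606.58512935, -351.41508948]), 92), 'scene': (array([ 608.0377501 , -349.59064973]), 112)}
canister {'top': (array([ 387.29307057, -377.24616715]), 76), 'scene': (array([ 388.69362666, -376.29146402]), 82)}
tin_red top ((373.8971252441406, -238.06008911132812), (57.7769660949707, 55.60499954223633), 55.88693618774414)
tin_red scene ((377.50469970703125, -236.57601928710938), (59.85674285888672, 55.4583740234375), 55.50424575805664)
tin_green top ((605.8256225585938, -350.69879150390625), (56.350276947021484, 55.06114959716797), 56.24891662597656)
tin_green scene ((609.0831909179688, -348.4208679199219), (62.46961212158203, 55.78466796875), 56.35538864135742)
top 501 ((556.875244140625, -7.452949523925781), (201.0388641357422, 172.4906463623047), 74.94300079345703) 71.13342116467514
scene 807 ((558.1283569335938, -6.660530090332031), (205.6042938232422, 175.21890258789062), 74.94757843017578) 70.5865991514031
```

```bash
python3 - <<'E'
from h import *
from scipy.optimize import least_squares
def sd(q,hx,hy):
    d=np.abs(q)-[hx,hy]; return np.minimum(np.maximum(d[:,0],d[:,1]),0)+np.hypot(*np.maximum(d,0).T)
for n in('top','scene'):
    W=cloud(n,np.load(f'pics/{n}0.npy')); m=(abs(W[...,0]-557)<140)&(abs(W[...,1]+7)<140)&(W[...,2]>64)&(W[...,2]<78)
    p=W[m][:,:2]
    def f(v):
        c,s=np.cos(v[2]),np.sin(v[2]); q=(p-v[:2])@np.array([[c,-s],[s,c]]); return np.maximum(abs(sd(q,74,96))-2,0)
    r=least_squares(f,[553,-7,-0.263],loss='soft_l1',f_scale=1.5); print(n,r.x,np.degrees(r.x[2]),np.median(f(r.x)))
    c,s=np.cos(r.x[2]),np.sin(r.x[2]); q=(p-r.x[:2])@np.array([[c,-s],[s,c]])
    print(np.percentile(q,[1,3,97,99],axis=0).round(1).tolist())
# tiles
from numpy.linalg import svd
im={n:cv2.imread(f'pics/{n}0.png') for n in('top','scene')}
for n in('top','scene'):
    W=cloud(n,np.load(f'pics/{n}0.npy')); hsv=cv2.cvtColor(im[n],cv2.COLOR_BGR2HSV)
    reg=(abs(W[...,0]-530)<150)&(abs(W[...,1]-270)<130)&(W[...,2]>25)
    for nm,(lo,hi) in dict(blue=(95,120),terra=(0,12)).items():
        m=reg&(hsv[...,0]>=lo)&(hsv[...,0]<=hi)&(hsv[...,1]>120)
        m=cv2.morphologyEx(m.astype(np.uint8),cv2.MORPH_CLOSE,np.ones((7,7)))>0
        k,l,st,c=cv2.connectedComponentsWithStats(m.astype(np.uint8)); i=1+np.argmax(st[1:,4])
        P=W[(l==i)]; P=P[np.isfinite(P).all(1)]
        for _ in range(5):
            ce=P.mean(0); u,s,v=svd(P-ce,full_matrices=False); d=(P-ce)@v[2]; Q=P[abs(d)<5]
            if len(Q)==len(P):break
            P=Q
        nn=v[2]*np.sign(v[2][2]); print(n,nm,st[i,4],c[i].round(),len(P),ce.round(1),'n',nn.round(3),'tilt',np.degrees(np.arcsin(nn[2])).round(1),'yaw',np.degrees(np.arctan2(nn[1],nn[0])).round(1),'z',P[:,2].min().round(),P[:,2].max().round())
E
```

```text
top [ 5.49514968e+02 -5.66792503e+00 -2.62170234e-01] -15.021247949246161 0.0
[[-78.4, -99.9], [-78.0, -99.3], [78.3, 99.5], [88.1, 100.3]]
scene [ 5.52012286e+02 -4.06382046e+00 -2.59534956e-01] -14.870257600795442 0.0
[[-80.1, -101.2], [-78.5, -99.5], [78.8, 99.3], [90.0, 99.9]]
top blue 200 [220. 202.] 178 [565.  235.5 129.7] n [0.233 0.769 0.596] tilt 36.6 yaw 73.1 z 44.0 155.0
top terra 581 [207. 231.] 515 [480.6 281.7 103.4] n [0.237 0.772 0.59 ] tilt 36.2 yaw 72.9 z 34.0 153.0
scene blue 1817 [424. 261.] 1793 [579.6 260.6  95.8] n [0.237 0.78  0.579] tilt 35.3 yaw 73.1 z 37.0 155.0
scene terra 1866 [456. 243.] 1783 [486.2 288.5  96.9] n [0.244 0.774 0.585] tilt 35.8 yaw 72.5 z 35.0 155.0
```

```bash
cat >> h.py <<'E'
from scipy.spatial.transform import Rotation as Rn
BC=np.array([550.8,-4.9]); BY=np.radians(-15.0)
def bw(x,y): 
    c,s=np.cos(BY),np.sin(BY); return BC+[c*x-s*y,s*x+c*y]
def rot(phi):
    y=np.array([np.cos(phi),np.sin(phi),0]); z=np.array([0,0,-1.]); return np.c_[np.cross(y,z),y,z]
def rv(R): return Rn.from_matrix(R).as_rotvec()
J7=2.73
def best(pos,phis):
    q0=bot.observe()['joint_pos']; b=None
    for p in phis:
        q=bot.solve_ik(np.array(pos,float),rv(rot(p)))
        if q is None: continue
        c=np.abs(np.array(q)-q0).max()
        if b is None or c<b[0]: b=(c,p,np.round(q,2))
    return b
E
python3 - <<'E'
from h import *
print(Rn.from_rotvec(bot.observe()['tcp_rot']).as_matrix().round(2).tolist())
for pos,ph in [((374.7,-237.8),np.radians([55.7,145.7,-34.3,-124.3])),((607,-350.5),np.radians([56.3,146.3,-33.7,-123.7])),(bw(-40.5,40),np.radians([-15,165])),(bw(20.5,-40),np.radians([-15,165]))]:
    for p in ph:
        for z in(82,260):
            q=bot.solve_ik(np.array([*pos,z]),rv(rot(p))); print(pos,np.degrees(p).round(),z,None if q is None else np.round(q,2))
E
```

```text
[[-0.89, 0.45, -0.0], [0.45, 0.89, -0.0], [-0.0, -0.0, -1.0]]
(374.7, -237.8) 56.0 82 [-0.2   0.27  0.71  2.25 -0.27  0.7   1.68]
(374.7, -237.8) 56.0 260 [-0.95 -0.31  1.19  2.07  0.31  1.21  1.08]
(374.7, -237.8) 146.0 82 [-0.54  0.51  1.23  2.26 -0.68  0.82 -2.6 ]
(374.7, -237.8) 146.0 260 [-0.95 -0.31  1.19  2.07  0.31  1.2   2.65]
(374.7, -237.8) -34.0 82 [-0.23  0.28  0.76  2.25 -0.3   0.7   0.14]
(374.7, -237.8) -34.0 260 [-1.03 -0.41  1.19  2.07  0.4   1.26 -0.6 ]
(374.7, -237.8) -124.0 82 [-0.54  0.51  1.23  2.26 -0.68  0.82 -1.03]
(374.7, -237.8) -124.0 260 [ 0.35 -0.01  0.07  2.03  0.    1.12 -1.75]
(607, -350.5) 56.0 82 [-0.04  0.7   0.71  1.67 -0.53  0.98  1.84]
(607, -350.5) 56.0 260 [-0.19  0.6   0.99  1.51 -0.51  1.3   1.84]
(607, -350.5) 146.0 82 [-0.27  0.97  1.2   1.68 -0.97  1.2  -2.55]
(607, -350.5) 146.0 260 [ 1.08  0.62 -1.03  1.43  0.53  1.39  2.6 ]
(607, -350.5) -34.0 82 [-0.22  0.88  1.07  1.68 -0.85  1.12  0.51]
(607, -350.5) -34.0 260 [-0.14  0.56  0.89  1.51 -0.45  1.28  0.21]
(607, -350.5) -124.0 82 [-0.2   0.84  1.01  1.68 -0.79  1.09 -1.1 ]
(607, -350.5) -124.0 260 [-0.27  0.72  1.21  1.52 -0.68  1.37 -1.17]
[522.03276584  44.21920438] -15.0 82 [-0.69  0.39  0.59  2.08 -0.31  0.76 -0.17]
[522.03276584  44.21920438] -15.0 260 [-0.8   0.14  0.66  1.91 -0.09  1.13 -0.36]
[522.03276584  44.21920438] 165.0 82 [-0.26  0.34  0.06  2.06 -0.03  0.75  2.7 ]
[522.03276584  44.21920438] 165.0 260 [-0.44  0.13  0.26  1.89 -0.04  1.13  2.71]
[560.24871763 -48.84282348] -15.0 82 [-0.53  0.46  0.65  2.   -0.38  0.8   0.07]
[560.24871763 -48.84282348] -15.0 260 [-0.67  0.24  0.77  1.83 -0.18  1.15 -0.1 ]
[560.24871763 -48.84282348] 165.0 82 [ 0.76  0.6  -1.03  1.92  0.62  0.98  2.32]
[560.24871763 -48.84282348] 165.0 260 [ 0.8   0.35 -1.03  1.75  0.32  1.22  2.57]
```

```bash
cat >> h.py <<'E'
def st(tag=''):
    o=bot.observe(); print(tag,'t%.1f'%o['t'],o['position'].round(1),'gap%.1f'%o['finger_gap'],'F',o['contact_force'].round(1),'q',o['joint_pos'].round(2)); return o
def goto(xy,z,phi,speed=250):
    try: bot.line_to(np.array([*xy,z]),rv(rot(phi)),max_speed=speed)
    except bot.PlanningError as e: print('line fail',e); bot.move_to(np.array([*xy,z]),rv(rot(phi)))
def pick(name,guess,phi,zt=230):
    h=H[name];zg=SH[name]+3
    L=locate(guess,h); print(L)
    xy=(L['top'][0]+L['scene'][0])/2
    if np.hypot(*(L['top'][0]-L['scene'][0]))>6: raise SystemExit('disagree')
    goto(xy,zt,phi)
    bot.move_gripper(60)
    bot.line_to(np.array([*xy,zg]),max_speed=120,force_limit=15)
    st('down'); bot.move_gripper(10); o=st('grip')
    bot.line_to(np.array([*o['position'][:2],zt]),max_speed=150)
    st('up'); return o['position'][2]
def place(b,zg,phi=np.radians(-15),zt=230):
    xy=bw(*b); goto(xy,zt,phi,200)
    bot.line_to(np.array([*xy,zg+12]),max_speed=150)
    r=bot.line_to(np.array([*xy,zg+3.5]),max_speed=25,force_limit=6); st(f'floor {r}')
    bot.move_gripper(48); bot.wait(0.2)
    bot.line_to(np.array([*xy,zt]),max_speed=150); st('out')
E
python3 - <<'E'
from h import *
o=bot.observe()
bot.line_to(np.array([305,602,290.]),max_speed=200)
bot.move_to(np.array([487.7,-241.5,240.]),rv(rot(np.radians(-15))))
st('over')
zg=pick('jar_white',(487.7,-241.5),np.radians(-15))
p,d=eyes.capture('scene'); crop(p,180,60,420,260,'j1',3)
E
```

```text
over t3.7 [ 488.1 -240.9  239.9] gap94.0 F [-0.7  0.9 -0.6] q [-0.63  0.38  1.24  1.9  -0.4   1.14  0.51]
{'top': (array([ 489.29754351, -237.2274688 ]), 38), 'scene': (array([ 488.2233464 , -241.93498529]), 94)}
down t6.1 [ 489.1 -239.7   83.6] gap60.4 F [ 1.  -0.  -0.2] q [-0.41  0.56  0.99  2.05 -0.63  0.87  0.68]
grip t6.8 [ 488.7 -239.5   82.9] gap25.3 F [-0.7  0.4 -0.6] q [-0.41  0.56  0.99  2.05 -0.63  0.87  0.68]
up t7.9 [ 488.3 -239.2  229.3] gap25.5 F [ 0.2  0.5 -3.4] q [-0.61  0.39  1.23  1.92 -0.41  1.12  0.51]
```

View pics/j1.png

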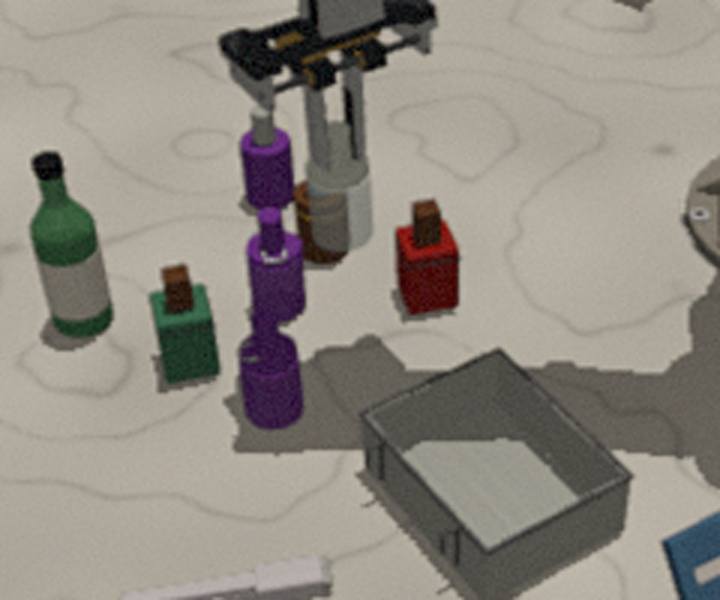

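```bash
python3 - <<'E'
s=open('h.py').read()
s=s.replace("""    xy=(L['top'][0]+L['scene'][0])/2
    if np""","""    T,S=L['top'],L['scene']
    if T is None or T[1]<60: print('scene only'); T=(S[0]+[-1.4,-.5],0)
    if S is None or S[1]<70: print('top only'); S=T
    L={'top':T,'scene':S}
    xy=(T[0]+S[0])/2
    if np""")
open('h.py','w').write(s)
E
python3 - <<'E'
from h import *
place((-40.5,41),82.9)
for k,g in dict(tin_red=(374.7,-237.8),tin_green=(607,-350.5),canister=(388,-376.7)).items(): print(k,locate(g,H[k]))
for n in('scene','top'):
    p,d=eyes.capture(n); cv2.imwrite(f'pics/{n}1.png',p)
E
```

```text
floor True t11.0 [522.1  45.7  86.6] gap25.5 F [-2.7  0.5  7.7] q [-1.    0.54  1.04  2.09 -0.63  0.86  0.15]
out t12.8 [521.8  45.3 229.3] gap48.3 F [ 0.2  0.5 -0.1] q [-1.23  0.37  1.29  1.96 -0.4   1.11 -0.03]
tin_red {'top': (array([ 374.14641039, -238.22640456]), 87), 'scene': (array([ 375.30931295, -237.46050664]), 107)}
tin_green {'top': (array([ 606.47821476, -351.14115257]), 94), 'scene': (array([ 607.58282736, -350.24063147]), 109)}
canister {'top': (array([ 387.32817254, -377.4495499 ]), 75), 'scene': (array([ 388.49801111, -376.35880143]), 81)}
```

View pics/scene1.png

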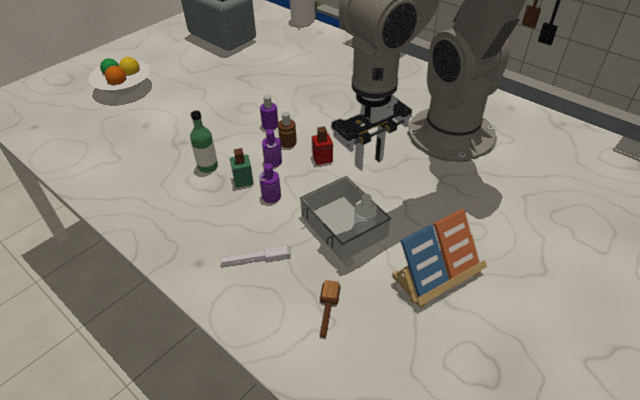

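```bash
python3 - <<'E'
from h import *
z=pick('canister',(388,-376.8),np.radians(-15))
place((-40.5,-41),z)
for k,g in dict(tin_red=(374.7,-237.8),tin_green=(607,-350.5),jar_white=bw(-40,41)).items(): print(k,locate(g,H[k]+(4 if k[0]=='j' else 0)))
E
```

```text
{'top': (array([ 387.40911626, -377.53123447]), 75), 'scene': (array([ 389.15287323, -375.76849524]), 84)}
down t17.1 [ 388.6 -376.9   81.6] gap59.9 F [-0.4 -0.5  0.3] q [-0.06  0.53  0.93  2.05 -0.57  0.84  0.94]
grip t17.8 [ 388.2 -376.6   81. ] gap25.6 F [-0.4 -0.1 -0.9] q [-0.06  0.53  0.93  2.06 -0.57  0.84  0.94]
up t18.9 [ 388.  -376.2  229.3] gap25.8 F [-0.2  0.  -2.4] q [-0.27  0.34  1.15  1.92 -0.34  1.1   0.76]
floor True t22.3 [501.  -33.5  84.7] gap25.3 F [-1.7  1.7  6.8] q [-0.83  0.47  0.97  2.14 -0.55  0.81  0.23]
out t24.2 [500.6 -33.9 229.4] gap48.2 F [ 0.1  0.1 -0.3] q [-1.12  0.25  1.25  2.   -0.27  1.08 -0.  ]
tin_red {'top': (array([ 373.97334422, -238.12291729]), 87), 'scene': (array([ 377.52421326, -236.826157  ]), 97)}
tin_green {'top': (array([ 606.34556147, -351.10901305]), 93), 'scene': (array([ 608.39527531, -349.7621618 ]), 112)}
jar_white {'top': None, 'scene': (array([522.71032237,  43.5122076 ]), 120)}
```

```bash
python3 - <<'E'
from h import *
z=pick('tin_green',(607,-350.5),np.radians(-33.7))
place((21,-41),z)
print('red',locate((374.7,-237.8),116))
for n in('scene','top'):
    p,d=eyes.capture(n); cv2.imwrite(f'pics/{n}2.png',p)
    crop(p,*((280,150,440,270) if n=='scene' else (240,160,400,280)),n+'2c')
E
```

```text
{'top': (array([ 606.47821476, -351.14115257]), 94), 'scene': (array([ 608.2044773 , -349.24171779]), 111)}
down t28.1 [ 607.7 -350.5   81.8] gap60.3 F [ 0.5 -0.1  1. ] q [-0.15  0.78  0.91  1.68 -0.7   1.04  0.4 ]
grip t28.7 [ 607.3 -350.1   80.9] gap25.7 F [-0.5  0.2 -0.6] q [-0.15  0.78  0.91  1.68 -0.7   1.04  0.4 ]
up t29.8 [ 607.  -349.7  229. ] gap26.0 F [-0.3  0.5 -2.4] q [-0.21  0.65  1.02  1.55 -0.57  1.27  0.31]
floor True t32.9 [560.5 -49.6  84.6] gap25.8 F [-0.6  0.4  5.5] q [-0.72  0.56  0.93  2.   -0.59  0.87  0.27]
out t34.8 [560.  -49.8 229.3] gap47.9 F [ 0.5 -0.2 -0.4] q [-0.89  0.39  1.12  1.88 -0.39  1.12  0.11]
red {'top': (array([ 374.11423778, -238.38276462]), 85), 'scene': (array([ 383.99624687, -220.69084955]), 25)}
```

View pics/scene2c.png

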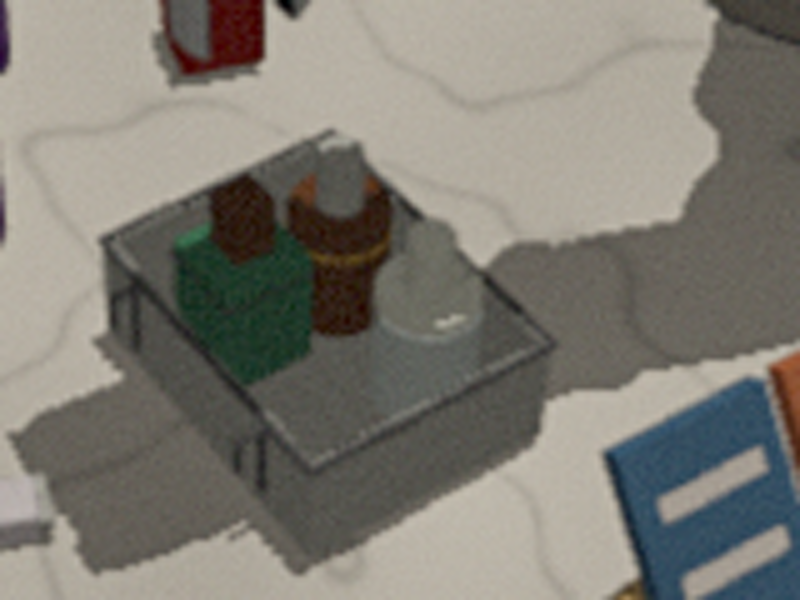

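```bash
python3 - <<'E'
from h import *
z=pick('tin_red',(374.7,-237.8),np.radians(-34.3))
place((21,41),z)
bot.line_to(np.array([500,-200,290.]),max_speed=250)
for n in('scene','top'):
    p,d=eyes.capture(n); cv2.imwrite(f'pics/{n}3.png',p); np.save(f'pics/{n}3.npy',d)
    crop(p,*((280,150,440,270) if n=='scene' else (180,160,340,280)),n+'3c')
I={n:np.load(f'pics/{n}3.npy') for n in('top','scene')}
c,s=np.cos(BY),np.sin(BY)
for k,b in dict(jar_white=(-40,41),canister=(-40,-41),tin_green=(21,-41),tin_red=(21,41)).items():
    L=locate(bw(*b),H[k]+4,imgs=I,rad=30)
    for n in L:
        if L[n]: v=L[n][0]-BC; print(k,n,L[n][1],[c*v[0]+s*v[1],-s*v[0]+c*v[1]])
E
```

```text
{'top': (array([ 373.97084955, -238.05827031]), 86), 'scene': (array([ 383.30763255, -220.80392909]), 26)}
top onlyTraceback (most recent call last):
  File "<stdin>", line 2, in <module>
  File "h.py", line 80, in pick
    bot.line_to(np.array([*xy,zg]),max_speed=120,force_limit=15)
    ~~~~~~~~~~~^^^^^^^^^^^^^^^^^^^^^^^^^^^^^^^^^^^^^^^^^^^^^^^^^
plant.PlanningError: the arm cannot follow that straight line within its joint ranges
```

```bash
python3 - <<'E'
from h import *
st()
bot.line_to(np.array([400,-250,240.]),max_speed=150) if 0 else None
bot.move_j([0.35,-0.01,0.07,2.03,0,1.12,-0.18]); st('cfg')
for z in (230,160,120,81):
    q=bot.solve_ik(np.array([374.3,-238,z]),rv(rot(np.radians(-34.3)))); print(z,None if q is None else np.round(q,2))
E
```

```text
t37.2 [ 374. -238.  230.] gap60.4 F [-0.7 -0.3  0.4] q [-0.88 -0.15  1.25  2.11  0.16  1.08 -0.32]
cfg t39.0 [ 377.  -238.6  258.7] gap60.0 F [-0.1 -0.1  0. ] q [ 0.35 -0.01  0.07  2.03  0.    1.12 -0.18]
230 [ 0.35  0.01  0.07  2.07 -0.    1.06 -0.18]
160 [ 0.35  0.1   0.07  2.15 -0.01  0.89 -0.17]
120 [ 0.35  0.16  0.07  2.19 -0.02  0.79 -0.16]
81 [ 0.36  0.22  0.07  2.23 -0.02  0.69 -0.15]
```

```bash
python3 - <<'E'
from h import *
z=pick('tin_red',(374.7,-237.8),np.radians(-34.3))
place((21,41),z)
bot.line_to(np.array([500,-200,290.]),max_speed=250)
for n in('scene','top'):
    p,d=eyes.capture(n); cv2.imwrite(f'pics/{n}3.png',p); np.save(f'pics/{n}3.npy',d)
    crop(p,*((280,150,440,270) if n=='scene' else (180,160,340,280)),n+'3c')
I={n:np.load(f'pics/{n}3.npy') for n in('top','scene')}
c,s=np.cos(BY),np.sin(BY)
for k,b in dict(jar_white=(-40,41),canister=(-40,-41),tin_green=(21,-41),tin_red=(21,41)).items():
    L=locate(bw(*b),H[k]+4,imgs=I,rad=30)
    for n in L:
        if L[n]: v=L[n][0]-BC; print(k,n,L[n][1],[c*v[0]+s*v[1],-s*v[0]+c*v[1]])
E
```

```text
{'top': (array([ 374.07728336, -238.19195883]), 87), 'scene': (array([ 375.46746163, -237.33796538]), 108)}
down t40.9 [ 375.1 -237.9   81.5] gap59.9 F [ 0.3 -0.3  0.5] q [ 0.36  0.22  0.07  2.22 -0.02  0.7  -0.16]
grip t41.6 [ 374.7 -237.7   80.9] gap25.8 F [ 0.1  0.1 -0.7] q [ 0.36  0.22  0.07  2.23 -0.02  0.7  -0.16]
up t42.7 [ 374.2 -237.5  229.2] gap26.3 F [ 0.2  0.1 -1.9] q [ 0.35  0.01  0.07  2.07 -0.    1.06 -0.18]
floor True t46.0 [581.7  29.3  84.8] gap26.0 F [-0.7  0.2  5.7] q [-0.02  0.42 -0.18  1.91  0.1   0.82 -0.51]
out t47.9 [581.2  29.2 229.1] gap47.9 F [ 0.1 -0.1 -0.5] q [-0.    0.26 -0.19  1.78  0.05  1.1  -0.47]
jar_white top 59 [np.float64(-40.65839496638562), np.float64(38.871531548125304)]
jar_white scene 121 [np.float64(-39.7850016763482), np.float64(39.73470235576755)]
canister top 38 [np.float64(-33.91079847318123), np.float64(-62.35308267460526)]
canister scene 88 [np.float64(-32.89714731848413), np.float64(-62.06037468488489)]
tin_green top 75 [np.float64(22.69027225071425), np.float64(-42.601071472059445)]
tin_green scene 152 [np.float64(23.905954050421553), np.float64(-41.71285719782032)]
tin_red top 82 [np.float64(21.359321588083937), np.float64(40.47699003802041)]
tin_red scene 161 [np.float64(22.30472264121736), np.float64(41.229738796897195)]
```

View pics/scene3c.png

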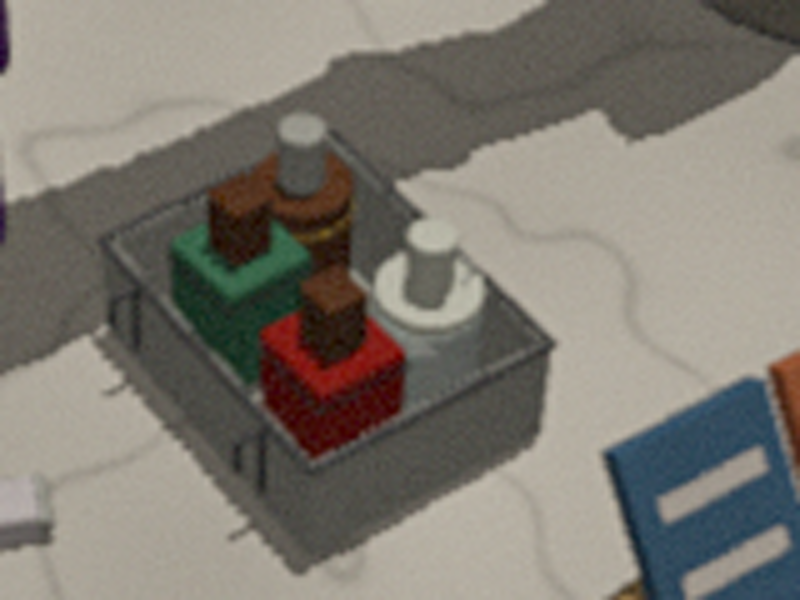

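View pics/top3c.png

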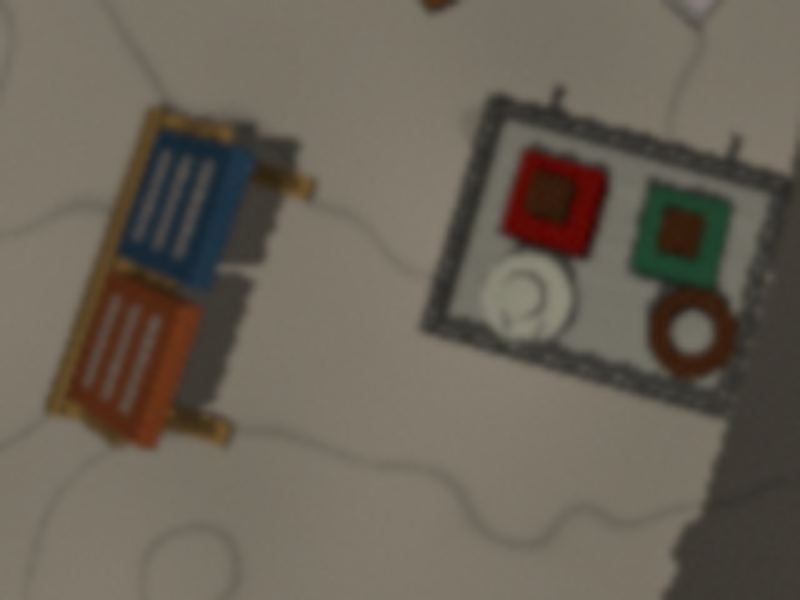

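```bash
python3 - <<'E'
from h import *
I={n:np.load(f'pics/{n}3.npy') for n in('top','scene')}
c,s=np.cos(BY),np.sin(BY)
for n in I:
    W=cloud(n,I[n]); v=W[...,:2]-BC; bx=c*v[...,0]+s*v[...,1]; by=-s*v[...,0]+c*v[...,1]
    for k,b in dict(jar_white=(-40.2,39.3),canister=(-33.4,-62.2),tin_green=(23.3,-42.2),tin_red=(21.8,40.8)).items():
        r=np.hypot(bx-b[0],by-b[1]); z=W[...,2]
        g=(r<10)&(z>H[k]-8); sh=(r>15)&(r<26)&(abs(z-SH[k]-4)<9)
        A=np.c_[bx[sh],by[sh],np.ones(sh.sum())]; p=np.linalg.lstsq(A,z[sh],rcond=None)[0]
        print(n,k,'top z',np.median(z[g]).round(1),g.sum(),'sh z',np.median(z[sh]).round(1),sh.sum(),'slopes',p[:2].round(3))
    # inside of slot: tin edges in bx for z~82
    for nm,y0 in(('green',-42),('red',41)):
        m=(abs(by-y0)<22)&(W[...,2]>74)&(W[...,2]<90)&(bx>0)&(bx<65)&(np.abs(bx-22)>16); print(n,nm,'edge',np.percentile(bx[m],[2,98]).round(1))
# easel tiles: extents with upgraded arm-free images
yaw=np.radians(73.0);t=np.radians(35)
ex=np.array([np.cos(yaw),np.sin(yaw),0]);ey=np.array([-np.sin(yaw),np.cos(yaw),0]);Z=np.array([0,0,1.])
tz=-np.sin(t)*ex+np.cos(t)*Z; tx=np.cos(t)*ex+np.sin(t)*Z
im={n:cv2.imread(f'pics/{n}3.png') for n in I}
for n in I:
    W=cloud(n,I[n]); hsv=cv2.cvtColor(im[n],cv2.COLOR_BGR2HSV)
    reg=(abs(W[...,0]-530)<150)&(abs(W[...,1]-270)<130)&(W[...,2]>15)&(W[...,2]<175)
    for nm,f in dict(blue=(hsv[...,0]>95)&(hsv[...,0]<125)&(hsv[...,1]>90),terra=(hsv[...,0]<11)&(hsv[...,1]>140)).items():
        m=reg&f; k,l,stt,ce=cv2.connectedComponentsWithStats(m.astype(np.uint8)); i=1+np.argmax(stt[1:,4]); P=W[l==i]
        P=P[np.isfinite(P).all(1)]
        a=P@tx; a0=np.median(a); F=P[abs(a-a0)<5]
        print(n,nm,len(F),'n',a0.round(1),'ey',np.percentile(F@ey,[1,99]).round(1),'tz',np.percentile(F@tz,[1,99]).round(1))
E
```

```text
top jar_white top z 121.8 36 sh z 84.1 141 slopes [-0.035 -0.011]
top canister top z 120.2 33 sh z 82.3 133 slopes [-0.005 -0.019]
top tin_green top z 119.5 32 sh z 82.0 134 slopes [0.    0.005]
top tin_red top z 119.3 35 sh z 82.0 126 slopes [ 0.026 -0.011]
top green edge [ 0.4 49.8]
top red edge [ 0.4 48.6]
scene jar_white top z 122.3 33 sh z 84.5 123 slopes [-0.031 -0.002]
scene canister top z 120.3 37 sh z 82.1 110 slopes [ 0.013 -0.077]
scene tin_green top z 120.1 33 sh z 82.8 105 slopes [0.004 0.011]
scene tin_red top z 120.7 38 sh z 82.8 123 slopes [ 0.016 -0.015]
scene green edge [ 0.4 53. ]
scene red edge [ 0.6 51.4]
top blue 198 n 394.7 ey [-513.6 -433.2] tz [-222.1  -87.9]
top terra 281 n 394.9 ey [-419.  -336.7] tz [-223.7  -88.4]
scene blue 1410 n 397.8 ey [-519.3 -433.2] tz [-231.7  -92.3]
scene terra 888 n 398.0 ey [-422.5 -337.1] tz [-230.3  -91.9]
```

```bash
cat >> h.py <<'E'
EYAW=np.radians(73.0);_t=np.radians(35)
ex=np.array([np.cos(EYAW),np.sin(EYAW),0]);ey=np.array([-np.sin(EYAW),np.cos(EYAW),0]);Zu=np.array([0,0,1.])
tz=-np.sin(_t)*ex+np.cos(_t)*Zu; tx=np.cos(_t)*ex+np.sin(_t)*Zu
EYC=dict(blue=-477.4,terra=-377.4)
def tile_tcp(nm,up): return 389.3*tx+EYC[nm]*ey+(-91+up)*tz
def tile_R(sgn): 
    y=sgn*tx; z=-tz; return np.c_[np.cross(y,z),y,z]
E
python3 - <<'E'
from h import *
st()
for nm in EYC:
    for sg in(1,-1):
        for up in(-30,100,200):
            p=tile_tcp(nm,up); q=bot.solve_ik(p,rv(tile_R(sg))); print(nm,sg,up,p.round(1),None if q is None else np.round(q,2))
for b in((62,46),(62,-46)):
    for p in(-15,165):
        for z in(124,300):
            q=bot.solve_ik(np.array([*bw(*b),z]),rv(rot(np.radians(p)))); print(b,p,z,None if q is None else np.round(q,2))
E
```

```text
t49.1 [ 500.4 -198.6  289.6] gap48.1 F [-0.1 -0.2 -0.1] q [ 0.29  0.14 -0.04  1.8   0.01  1.2  -0.01]
blue 1 -30 [570.1 231.8 124.2] [ 0.1   0.37 -0.35  2.08 -0.84  0.56  1.77]
blue 1 100 [548.3 160.4 230.7] [ 0.14  0.18 -0.21  2.05 -0.75  0.84  1.7 ]
blue 1 200 [531.5 105.6 312.6] [ 0.19  0.07 -0.13  1.97 -0.69  1.05  1.67]
blue -1 -30 [570.1 231.8 124.2] [ 0.01  0.36 -0.23  2.09 -0.9   0.58 -1.32]
blue -1 100 [548.3 160.4 230.7] [ 0.05  0.17 -0.11  2.05 -0.77  0.85 -1.42]
blue -1 200 [531.5 105.6 312.6] [ 0.11  0.07 -0.05  1.98 -0.69  1.06 -1.47]
terra 1 -30 [474.4 261.  124.2] [ 0.57  0.38 -0.99  2.25 -0.52  0.35  1.41]
terra 1 100 [452.6 189.7 230.7] [-0.03  0.01 -0.1   2.24 -0.82  0.8   1.7 ]
terra 1 200 [435.9 134.8 312.6] [ 0.07 -0.11 -0.06  2.15 -0.7   1.03  1.64]
terra -1 -30 [474.4 261.  124.2] [ 0.13  0.26 -0.48  2.27 -0.97  0.46 -1.33]
terra -1 100 [452.6 189.7 230.7] [ 0.03  0.01 -0.17  2.23 -0.81  0.79 -1.45]
terra -1 200 [435.9 134.8 312.6] [ 0.12 -0.11 -0.11  2.15 -0.71  1.04 -1.5 ]
(62, 46) -15 124 [ 0.01  0.43 -0.19  1.79  0.1   0.93 -0.49]
(62, 46) -15 300 [ 0.02  0.28 -0.2   1.6   0.06  1.26 -0.45]
(62, 46) 165 124 [ 0.6   0.64 -1.03  1.76  0.61  1.1   2.25]
(62, 46) 165 300 [ 0.61  0.44 -1.03  1.57  0.38  1.35  2.42]
(62, -46) -15 124 [ 0.11  0.4  -0.14  1.84  0.07  0.91 -0.32]
(62, -46) -15 300 [ 0.12  0.24 -0.14  1.65  0.04  1.25 -0.29]
(62, -46) 165 124 [ 0.76  0.6  -1.03  1.8   0.58  1.08  2.4 ]
(62, -46) 165 300 [ 0.78  0.4  -1.03  1.61  0.35  1.33  2.58]
```

```bash
cat >> h.py <<'E'
def tpick(nm):
    R=rv(tile_R(-1))
    bot.move_gripper(44)
    bot.move_to(tile_tcp(nm,110),R); st('hover')
    bot.line_to(tile_tcp(nm,15),max_speed=120)
    r=bot.line_to(tile_tcp(nm,-30),max_speed=50,force_limit=8); st(f'at {r}')
    bot.move_gripper(3); st('grip')
    p,d=eyes.capture('scene'); crop(p,360,130,520,330,'tg_'+nm,3)
    bot.line_to(tile_tcp(nm,30),max_speed=50); st('drawn')
    bot.line_to(tile_tcp(nm,170),max_speed=150); st('up')
    p,d=eyes.capture('scene'); crop(p,340,60,540,310,'tu_'+nm,2)
E
python3 - <<'E'
from h import *
tpick('blue')
a=cv2.imread('pics/tg_blue.png');b=cv2.imread('pics/tu_blue.png');h=500
cv2.imwrite('pics/tb.png',np.hstack([cv2.resize(x,(380,h)) for x in(a,b)]))
E
```

```text
hover t50.8 [546.9 154.4 239. ] gap44.0 F [-0.1  0.7 -0.3] q [ 0.06  0.16 -0.1   2.04 -0.76  0.87 -1.43]
at False t52.8 [570.2 231.6 124.4] gap44.2 F [ 0.8  0.1 -0.4] q [-0.01  0.36 -0.21  2.09 -0.92  0.59 -1.31]
grip t53.3 [570.3 232.3 124.7] gap14.1 F [1.2 2.6 4.3] q [-0.01  0.36 -0.21  2.09 -0.92  0.59 -1.31]
drawn t54.7 [560.1 198.8 173.2] gap13.8 F [0.3 1.4 0.9] q [ 0.01  0.27 -0.16  2.08 -0.84  0.71 -1.37]
up t55.8 [536.2 122.5 287. ] gap13.6 F [-0.   1.8 -4. ] q [ 0.09  0.1  -0.07  2.   -0.71  0.99 -1.46]
```

View pics/tb.png

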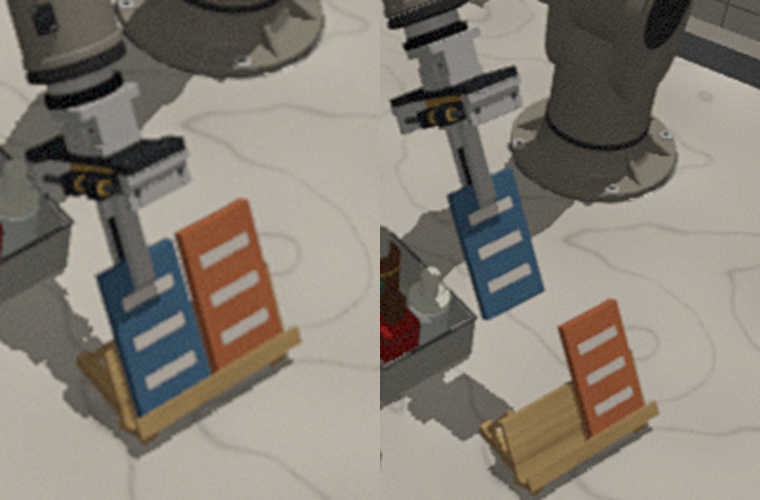

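```bash
cat >> h.py <<'E'
def tmeas(nm,b,zlo,zhi):
    c,s=np.cos(BY),np.sin(BY)
    for n in('scene','top'):
        p,d=eyes.capture(n); W=cloud(n,d); hsv=cv2.cvtColor(p,cv2.COLOR_BGR2HSV)
        v=W[...,:2]-BC; bx=c*v[...,0]+s*v[...,1]; by=-s*v[...,0]+c*v[...,1]; z=W[...,2]
        f=((hsv[...,0]>95)&(hsv[...,0]<125)&(hsv[...,1]>90)) if nm=='blue' else ((hsv[...,0]<13)&(hsv[...,1]>120))
        m=f&(abs(bx-b[0])<40)&(abs(by-b[1])<70)&(z>zlo)&(z<zhi)
        if m.sum()<30: print(n,'few',m.sum());continue
        P=np.c_[bx[m],by[m],z[m]]; ce=np.median(P,0)
        A=np.c_[P[:,1]-b[1],P[:,2]-zlo,np.ones(len(P))]; k=abs(P[:,0]-ce[0])<12
        for _ in range(4):
            q=np.linalg.lstsq(A[k],P[k,0],rcond=None)[0]; k=abs(A@q-P[:,0])<4
        print(n,k.sum(),'face x at zlo %.1f dx/dy %.3f dx/dz %.3f'%(q[2],q[0],q[1]),'y',np.percentile(P[k,1],[1,99]).round(1),'z',np.percentile(P[k,2],[1,99]).round(1))
        crop(p,*((240,70,440,270) if n=='scene' else (230,130,370,260)),f'{nm}_{n}',3)
E
python3 - <<'E'
from h import *
b=(61.5,-46)
bot.line_to(np.array([*bw(*b),320]),rv(rot(np.radians(-15))),max_speed=120); st('above')
bot.line_to(np.array([*bw(*b),260]),max_speed=120)
o=st(); tmeas('blue',b,140,300)
E
```

```text
above t57.7 [598.3 -65.1 319.9] gap13.9 F [-0.1 -0.1 -4.6] q [ 0.11  0.23 -0.13  1.62  0.03  1.29 -0.29]
 t58.4 [598.6 -65.3 260.6] gap14.1 F [ 0.3  0.3 -3.3] q [ 0.11  0.27 -0.13  1.7   0.04  1.17 -0.29]
scene 496 face x at zlo 69.9 dx/dy -0.021 dx/dz -0.003 y [-84.9  -4. ] z [145.9 289.8]
top few 0
```

View pics/blue_scene.png

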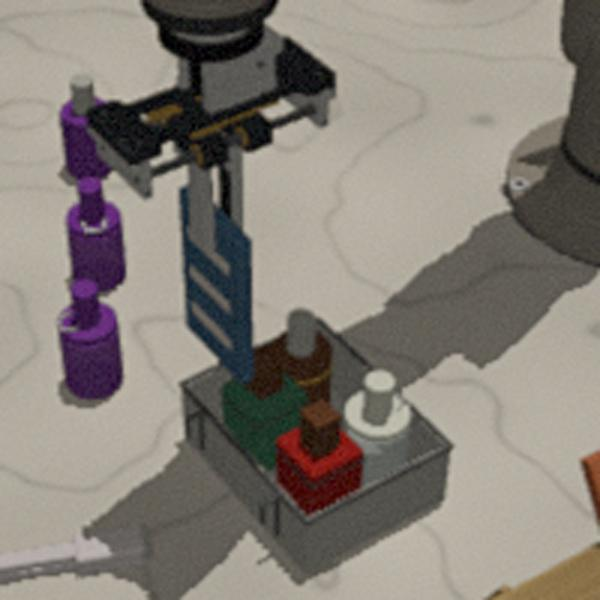

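```bash
cat >> h.py <<'E'
def tplace(nm,b,zend=121.5):
    xy=bw(*b)
    r=bot.line_to(np.array([*xy,210]),max_speed=80,force_limit=8); st(f'a {r}')
    if r: return False
    r=bot.line_to(np.array([*xy,132]),max_speed=50,force_limit=8); st(f'b {r}')
    if r: return False
    r=bot.line_to(np.array([*xy,zend]),max_speed=20,force_limit=6); o=st(f'c {r}')
    tmeas(nm,b,85,170); return o['position'][2]<128
E
python3 - <<'E'
from h import *
print(tplace('blue',(61.5,-46)))
E
```

```text
a False t59.2 [598.6 -65.3 210.3] gap13.7 F [ 0.5  0.3 -2.4] q [ 0.11  0.31 -0.13  1.76  0.05  1.07 -0.3 ]
b False t61.0 [598.3 -65.2 132.1] gap13.7 F [-0.3  2.3 -4.5] q [ 0.11  0.39 -0.13  1.84  0.06  0.92 -0.31]
c True t61.4 [598.7 -65.2 125.5] gap13.9 F [ 0.2 -0.5  5.4] q [ 0.11  0.39 -0.13  1.84  0.06  0.91 -0.32]
scene 202 face x at zlo 70.4 dx/dy -0.012 dx/dz -0.032 y [-85.6  -3.9] z [ 87.5 156.9]
top few 0
True
```

View pics/blue_scene.png

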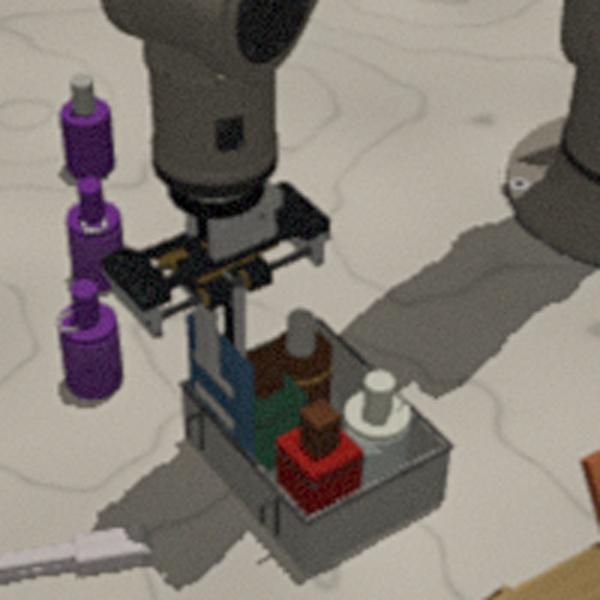

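```bash
python3 - <<'E'
from h import *
o=bot.observe()
bot.move_gripper(24); bot.wait(0.3); st('open')
x,y,_=o['position']
bot.line_to(np.array([*bw(61.5,-46),185]),max_speed=80)
bot.line_to(np.array([*bw(61.5,-46),310]),max_speed=150); st()
tpick('terra')
tmeas('blue',(61.5,-46),85,170)
b=cv2.imread('pics/blue_scene.png');a=cv2.imread('pics/tu_terra.png')
cv2.imwrite('pics/tt.png',np.hstack([cv2.resize(x,(390,500)) for x in(a,b)]))
E
```

```text
open t62.1 [598.3 -64.6 125.1] gap24.1 F [ 0.6 -0.3  0. ] q [ 0.11  0.39 -0.13  1.84  0.06  0.91 -0.32]
 t64.0 [597.9 -65.3 309. ] gap23.8 F [-0.5  0.3 -0.3] q [ 0.11  0.24 -0.13  1.64  0.03  1.27 -0.29]
hover t65.7 [451.7 184.1 239.4] gap43.8 F [-0.2  0.3  0.5] q [ 0.02 -0.01 -0.14  2.23 -0.8   0.82 -1.45]
at False t67.7 [474.5 260.8 124.2] gap44.1 F [ 0.7 -0.1  0.7] q [ 0.06  0.25 -0.4   2.27 -1.01  0.47 -1.3 ]
grip t68.3 [474.7 261.6 124.7] gap14.0 F [1.1 3.3 4.2] q [ 0.06  0.25 -0.4   2.27 -1.01  0.47 -1.3 ]
drawn t69.7 [464.4 228.1 173.2] gap13.8 F [0.4 2.  0.6] q [ 0.09  0.13 -0.34  2.26 -0.9   0.62 -1.39]
up t70.7 [440.5 151.6 287.1] gap13.9 F [ 0.1  0.3 -4.1] q [ 0.2  -0.07 -0.23  2.18 -0.74  0.97 -1.48]
scene 281 face x at zlo 70.1 dx/dy -0.015 dx/dz -0.024 y [-85.5  -3.9] z [ 87.9 156.6]
top 107 face x at zlo 52.5 dx/dy 0.013 dx/dz 0.101 y [-93.1  -9.9] z [ 86.4 158.3]
```

View pics/tt.png

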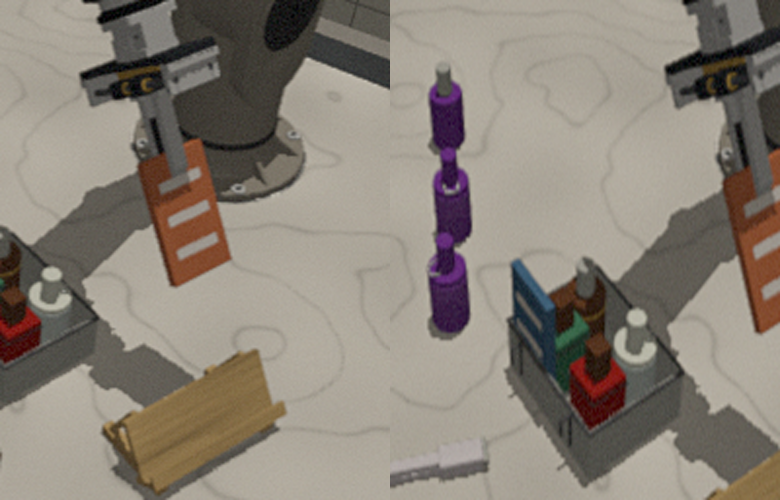

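```bash
python3 - <<'E'
from h import *
b=(61,47)
bot.line_to(np.array([*bw(*b),320]),rv(rot(np.radians(-15))),max_speed=120); st('above')
bot.line_to(np.array([*bw(*b),260]),max_speed=120)
tmeas('terra',b,140,300)
print(tplace('terra',b))
E
```

```text
above t72.9 [621.8  24.6 320. ] gap13.6 F [ 0.2 -0.1 -3.2] q [ 0.09  0.28 -0.3   1.57  0.08  1.31 -0.48]
scene 679 face x at zlo 69.2 dx/dy -0.013 dx/dz -0.003 y [ 7.8 90.9] z [143.4 289.9]
top few 0
a False t74.4 [622.1  24.8 210.2] gap14.0 F [ 0.8 -0.2 -3.6] q [ 0.09  0.35 -0.29  1.71  0.11  1.1  -0.5 ]
b False t76.1 [622.1  24.7 132.3] gap14.2 F [ 0.2 -0.4 -3.5] q [ 0.08  0.43 -0.28  1.78  0.14  0.95 -0.53]
c True t76.5 [622.   24.7 125.4] gap13.6 F [-0.8 -0.5  5.4] q [ 0.08  0.44 -0.28  1.79  0.15  0.94 -0.53]
scene 291 face x at zlo 69.6 dx/dy -0.016 dx/dz -0.031 y [ 5.9 91.1] z [ 86.9 157. ]
top few 0
True
```

View pics/terra_scene.png

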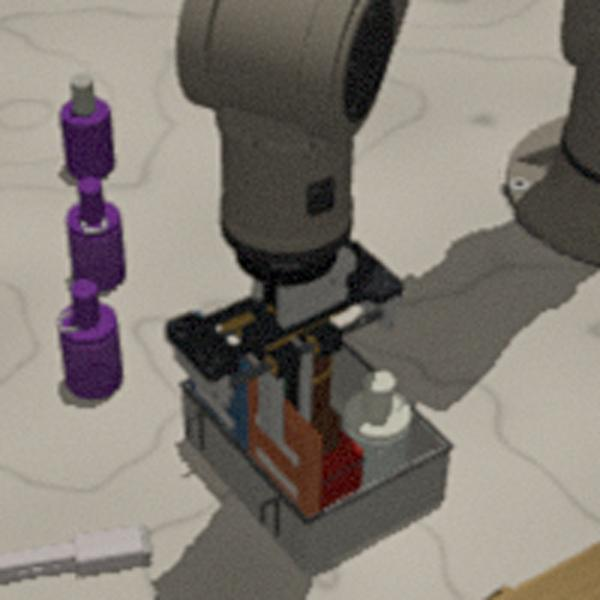

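Terracotta tile is on the floor in the slot (about pixel 290,450 in the crop). I'll release it, retreat and check.

```bash
python3 - <<'E'
from h import *
bot.move_gripper(24); bot.wait(0.3); st('open')
bot.line_to(np.array([*bw(61,47),185]),max_speed=80)
bot.line_to(np.array([*bw(61,47),310]),max_speed=150)
bot.line_to(np.array([480,-300,320.]),max_speed=250); st('clear')
bot.wait(0.5)
tmeas('blue',(61.5,-46),85,170); tmeas('terra',(61,47),85,170)
I={}
for n in('scene','top'):
    p,d=eyes.capture(n); cv2.imwrite(f'pics/{n}9.png',p); I[n]=d
    crop(p,*((280,130,420,270) if n=='scene' else (230,150,370,290)),n+'9c',3)
a=cv2.imread('pics/scene9c.png');b=cv2.imread('pics/top9c.png'); cv2.imwrite('pics/fin.png',np.hstack([a[:,:400],b[:,:400]]))
c,s=np.cos(BY),np.sin(BY)
for n in I:
    W=cloud(n,I[n]); v=W[...,:2]-BC; bx=c*v[...,0]+s*v[...,1]; by=-s*v[...,0]+c*v[...,1]
    for k,b in dict(jar_white=(-40.2,39.3),canister=(-33.4,-62.2),tin_green=(23.3,-42.2),tin_red=(21.8,40.8)).items():
        L=locate(bw(*b),H[k]+4,imgs=I,rad=28)[n]
        if L is None: print(n,k,None); continue
        w=L[0]-BC; q=np.array([c*w[0]+s*w[1],-s*w[0]+c*w[1]])
        r=np.hypot(bx-q[0],by-q[1]); z=W[...,2]
        g=(r<10)&(z>H[k]-8); sh=(r>15)&(r<26)&(abs(z-SH[k]-4)<9)
        print(n,k,q.round(1),'top z',np.median(z[g]).round(1),'sh z',np.median(z[sh]).round(1))
print(bot.observe()['t'])
E
```

```text
open t77.3 [621.4  24.6 124.8] gap24.0 F [0.7 0.3 0. ] q [ 0.08  0.44 -0.28  1.79  0.15  0.94 -0.53]
clear t80.8 [ 480.5 -298.9  319.9] gap24.0 F [-0.  -0.3  0.3] q [ 0.52  0.17 -0.09  1.7   0.02  1.27  0.17]
scene 290 face x at zlo 70.2 dx/dy -0.011 dx/dz -0.024 y [-86.1  -4.7] z [ 87.6 156.5]
top 109 face x at zlo 52.4 dx/dy 0.004 dx/dz 0.101 y [-93.1  -9.9] z [ 86.6 158.7]
scene 357 face x at zlo 69.3 dx/dy -0.012 dx/dz -0.018 y [ 6.  90.9] z [ 87.4 157.1]
top 128 face x at zlo 51.9 dx/dy -0.023 dx/dz 0.111 y [ 0.7 85.5] z [ 88.2 158. ]
scene jar_white [-39.6  39.9] top z 122.8 sh z 84.4
scene canister [-32.5 -65.7] top z 120.6 sh z 82.5
scene tin_green [ 18.9 -44.1] top z 120.3 sh z 82.5
scene tin_red [17.3 39.7] top z 120.9 sh z 82.4
top jar_white [-40.5  38.8] top z 121.4 sh z 84.0
top canister [-33.1 -65.8] top z 120.3 sh z 81.8
top tin_green [ 22.6 -42.7] top z 119.6 sh z 82.1
top tin_red [21.3 40.3] top z 119.3 sh z 81.7
81.5833
```

View pics/fin.png

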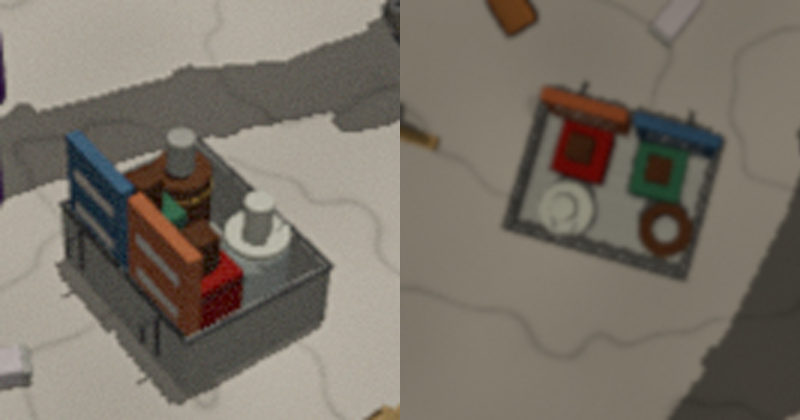

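View pics/scene9.png

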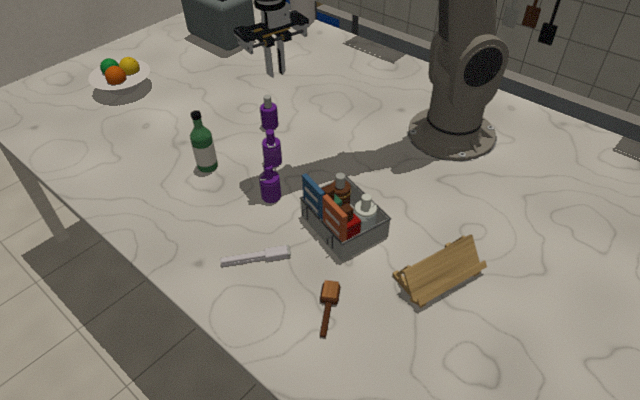

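```bash
python3 -c "
from h import *
bot.finish_job(); print(bot.observe()['t'])"
```

```text
the job is handed in; nothing more can be done
the job is handed in; nothing more can be done
```

The job is done and handed in at about 82 s of robot time; no verdict was reported. The white jar, canister, green tin and red tin were the only items present. I stood all four upright in the basket, then moved both tiles from the easel into the slot along its +x wall.

**Packed items:** In the last camera check, all four stood upright on the basket floor.

**Tiles:** Both stand on a short edge with their tops at about 157 mm, leaning less than 0.04 rad in the scene view. Both met the basket floor at about 6 N before I let go.

**Left alone:** The purple look-alikes, garlic press, scoop and oil bottle look unmoved in the final pictures, by eye rather than measured.

**What went wrong or disagreed:**
- **Canister:** It shifted about 20 mm inside the basket after I placed it, then about 3 mm more. It ended near y = -66 mm, against the end wall but within the 75 mm limit, so I left it.
- **Red tin:** The first straight approach failed to plan. I changed the arm configuration and it worked.
- **Cameras:** For the tins, the scene camera now reads x about 4 mm lower than the top camera, probably because the tiles partly hide them. For the tiles, the top camera's plane fit gave a 0.10–0.11 rad lean, which I discounted because that camera sees them edge-on; even that is inside the 0.2 rad limit.

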